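Set the two press dials and lock the setting with the long bar

TASK

Set the hand press's two dials for the next batch: turn the dial on the square base until its pointer is at the two dots, and the dial on the round base until its pointer is at the single dot. Then lock the setting by pushing the long hinged bar fully down, near the middle of its length so that both ends go down evenly, and leave it down. Do not disturb the other things on the bench.

Things in the scene. Friction and masses are not known exactly. Their poses are not given: they have to be found in the camera images.
- square_base: Fixed on the table; origin on the underside centre, z up. Grey block 140 x 140 x 40 mm with square corners, carrying a dial. Three groups of flat white dots, 10 mm across each, lie on its top (40 mm up) on a circle of radius 55 mm: one dot, two dots and three dots. Seen from the dial's axis the groups lie, in this body's frame, at angle pi/2 - q from x towards y, with q = 0.5 (one dot), 1.571 (two dots, straight along x), 2.64 (three dots).
- square_grip (a point): On the square-base dial's axis at the top of its grip, 86 mm above the table (all sizes in mm). The dial is black: a disc 68 across (40 to 46 above the table) under an upright bar grip 76 long, 16 thick, 40 tall (46 to 86), centred on the axis. Site y points along the grip to its pointer end, which has a small nose and a white line on top; z is up.
- square_dial (a joint): Angle of the square-base dial: grows clockwise seen from above, 0 to pi, pointer along the base's y at 0; value 0.5 points at one dot, 1.571 at two dots, 2.64 at three dots. Friction (about 0.08 N m) holds it wherever it is left.
- round_base: Fixed on the table; origin on the underside centre, z up. Grey round block 140 mm across, 40 mm high, carrying a dial. Three groups of flat white dots, 10 mm across each, lie on its top (40 mm up) on a circle of radius 55 mm: one dot, two dots and three dots. Seen from the dial's axis the groups lie, in this body's frame, at angle pi/2 - q from x towards y, with q = 0.5 (one dot), 1.571 (two dots, straight along x), 2.64 (three dots).
- round_grip (a point): On the round-base dial's axis at the top of its grip, 86 mm above the table (all sizes in mm). The dial is black: a disc 68 across (40 to 46 above the table) under an upright bar grip 76 long, 16 thick, 40 tall (46 to 86), centred on the axis. Site y points along the grip to its pointer end, which has a small nose and a white line on top; z is up.
- round_dial (a joint): Angle of the round-base dial: grows clockwise seen from above, 0 to pi, pointer along the base's y at 0; value 0.5 points at one dot, 1.571 at two dots, 2.64 at three dots. Friction (about 0.08 N m) holds it wherever it is left.
- bar_housing: Grey housing of the lock bar, fixed: 100 (x) x 230 (y) x 22 high (mm), with a rail 22 wide and 56 high along its far (+x) long edge; origin under its centre, z up. The bar lies in front (-x) of the rail.
- bar_mid (a point): The spot to press: middle of the bar's length, on its top face (sizes in mm; 54 above the table with the bar up), 50 from the hinge line and 20 from the bar's free front edge; point y runs along the bar's length. The bar is a ribbed bare aluminium paddle 200 long (y), 66 wide (x), 8 thick, hinged along its far long edge at bar_housing x = +26, 46 up; pushing straight down moves this spot about 12 mm to the stop.
- lock_bar (a joint): How far the bar is pushed: 0 up, 0.24 rad fully down at a firm stop, starting at 0 to 0.03. About 8 N at the marked spot moves it, no spring: friction holds it where it is left.
- bar_skew (a joint): How unevenly the bar's two ends are down (rad, 0 = even; positive = the end at -y of the housing is the lower one; 0.04 means one end 8 mm lower than the other). A spring of 6 N m/rad evens it: a push of F newtons d metres away from the middle along the bar skews it by F*d/6.
- spindle: Bystander, standing: black plastic spindle with a red sleeve, 96 mm tall, foot 44 mm across; origin under its foot.
- wrench: Bystander: steel open wrench lying flat; origin at the centre of its underside.
- screwdriver: Bystander: screwdriver lying flat; origin at the centre of its underside.
- jar: Bystander: closed jar, 90 mm tall, 70 mm across, standing; origin under its centre.
- collar: Bystander: steel collar ring, 70 mm across, 30 mm high, lying flat; origin under its centre.
There are look-alikes about, which are no part of the job. What is shaped like the round_base but orange or turquoise is not meant.

How it is judged:
On the way, in this order (a step that is already met when the one before it is completed fails the run):
1. both dials point at their dots (within 0.15 rad) while the bar is still up (less than 0.08 rad) (value of joint square_dial between 1.421 and 1.721 rad and value of joint round_dial between 0.35 and 0.65 rad and value of joint lock_bar below 0.08 rad), for 0.2 s.
2. the bar is pushed down (more than 0.20 rad) with the dials still right (value of joint square_dial between 1.421 and 1.721 rad and value of joint round_dial between 0.35 and 0.65 rad and value of joint lock_bar above 0.2 rad), for 0.2 s.
At the end, for the whole second after the job is handed in: The square-base dial is within 0.15 rad of the two dots (1.571), the round-base dial within 0.15 rad of the single dot (0.5), and the lock bar is down (more than 0.20 of 0.24 rad), at rest, even to 0.02 rad (all of step 2 and value of joint bar_skew between -0.02 and 0.02 rad and velocity of joint lock_bar below 0.02 rad/s); the robot touches nothing.
It fails at once if one end of the bar gets more than 8 mm lower than the other (skew beyond 0.04 rad) (value of joint bar_skew above 0.04 rad or value of joint bar_skew below -0.04 rad).
It fails at once if a bystander is moved more than 30 mm (distance of any of spindle, wrench, screwdriver, jar, collar from where it was at the start of the episode above 0.03 m).
It also fails if it takes over 61 s, if anything falls off the work surface, if the arm or the gripper's body presses on something with over 40 N, if the wrist force passes 120 N, or if a joint passes its speed limit or range.

ROBOT

A 6-joint arm with a two-finger parallel gripper is mounted at the origin on the work surface. World frame = base frame: x ahead of the robot, y to its left, z up, the work surface at z = 0. Lengths are in m, angles in rad, forces in N, time in s.
With the tool pointing down it reaches from about 0.325 to 0.775 m from the base axis. Payload 5.5 kg.
Tool frame: the origin (TCP) lies at the very end of the fingers, on their centre line; the grasp point (between the pads) lies 19 mm behind it (robot.grasp_offset is the distance from the TCP to the grasp point, in m); z points along the fingers, y is the direction in which the jaws open and shut (so a half turn about z gives the same grasp; the last joint's range is limited). The gripper opens to 88 mm and grips with 3 to 60 N. Pads are 20 mm wide; open, the fingers measure 115 mm over their backs; the gripper's body (75 mm by 178 mm) begins 61 mm behind the grasp point.
Start: joints at [-1.203, 0.091, 1.231, -0, 1.82, -0.057], TCP at [0.247, -0.547, 0.223] pointing down, gripper open.
Joint ranges: [-2.87, 2.87], [-0.86, 2.18], [0.17, 2.46], [-1.51, 4.65], [0.06, 2.69], [-2.65, 2.65]. Speed limits (rad/s): [2.57, 2.57, 3.01, 3.14, 3.14, 3.14].

INTERFACE

Orientations are given as a unit quaternion [x, y, z, w].
In Python, from plant import robot gives the robot as it stands.
- The arm moves only by the tool arm_command, never from a script. Its argument "motion" is a list of rows, each a list of 3 entries, a list of its own where there are three numbers: the closure in counts, from 0 (fully open) to 255 (shut), then the shift along the tool's x, y, z in mm, then the turn about the tool's z in degrees. A call has 1 to 8 rows; each row shifts and turns the pose as measured when the row begins, along the tool's axes as they then stand; what a row does not reach is not made up. A row lasts 1/8 s, in which the tool goes at most 62.5 mm and 10.7 degrees, less where a joint would pass 70% of its speed; a pose out of reach is approached as far as the arm can. A call with a gripper value outside its range is refused whole. The fingers move at their own pace and stop on an object; the grip force is fixed at half the most. Time passes only in rows, so rows that do not move let the fingers close. It gives the time, the measured TCP pose, the force and the opening at its end, in the units of the state.
- robot.state(): the state, without advancing time (a new reading comes with each control period).
- robot.camera(name): name is "scene" or "top" or "wrist"; returns a dict with "frame" (480x640x3 uint8, blue, green, red), "camera_matrix" (3x3 intrinsics, pixels), "dist" ([k1, k2, p1, p2, k3] as OpenCV has them; the pictures are not rectified), "R" (3x3) and "t" (3): a world point X has camera coordinates R X + t; the wrist camera has in their place "hand_eye" (4x4, takes a point from camera to tool coordinates, whose origin is the TCP and whose axes are the flange's). Camera axes: x right, y down, z forward; pixel columns grow to the right and rows downward; lengths in m; the calibration is good to about 2 mm. A picture is of the moment at which its call begins: read the wrist's pose just before it. There is no depth.
- robot.close_job(): hands the job in, once; it reports no verdict.
Trained networks look in the newest picture that a camera, given by its name, has taken for a name from the list of things; names that differ only in an ending like _2 or _b are one class to them, and where a whole thing is asked for, a point or a joint stands for the part that bears it (a point fixed in the world has none). Each returns a list of dicts, best first, with "score" (0 to 1); they miss things now and then, are a little off and sometimes report something else, mostly with a low value. They report only what shows in the picture. A call takes as long as a camera call. They do not tell look-alikes from the thing itself.
- robot.look_for(thing, camera): "uv" ([column, row] in pixels, amid what is visible of it).
- robot.cut_out(thing, camera): "pixels" (480x640 bool, what is visible of it) and "uv" ([column, row] in pixels, amid what is visible of it).
The state is a dict: "clock": time; "joint_pos": joint angles; "qvel": joint speeds; "joint_efforts": joint torques, N m; "tcp_pos": TCP position; "eef_rot": TCP orientation; "contact_force": force on the tool from outside, world axes, zero at the start; "torque": the same for the moment, N m; "grip_width": finger opening in m.
Only numpy, scipy, OpenCV 4.12 (cv2) and the standard library are available. Lean on these libraries where they do the work, as an engineer would, in place of code of your own. Each camera call takes 0.05 s, during which the arm holds its last target. There are 200 camera calls.

## Working session

There is one attempt and no reset: what is moved stays moved. The work goes in short steps, Python scripts to look and compute and a tool call to move; the robot and the scene stay as the last step left them, time stands still between calls to the robot, and variables do not carry over. Pictures are saved under pics/ and viewed, about 8 in all and at most 12, crops included, and the job is handed in when it is done.

Besides the shell and the picture viewer there is one more tool, called as a command line: name --argument value ..., lists and objects as JSON in quotes. arm_command: Moves the arm, as the interface text tells. Its arguments: {"type":"object","properties":{"motion":{"type":"array","items":{"type":"array"}}},"required":["motion"]}

```bash
mkdir -p pics; ls; python3 - <<'E'
from plant import robot
import cv2
print(robot.state())
for c in ("scene","top"):
    r=robot.camera(c); cv2.imwrite(f"pics/{c}1.png",r["frame"])
    print(c,r["camera_matrix"],r["dist"],r["R"],r["t"])
    for n in ("square_base","round_base","square_grip","round_grip","bar_housing","bar_mid","spindle","jar","collar","wrench","screwdriver"):
        print(n,[(round(d["score"],2),[round(float(v)) for v in d["uv"]]) for d in robot.look_for(n,c)][:4])
E
```

```text
pics
{'clock': 0.0, 'joint_pos': array([-1.20267006e+00,  9.18128833e-02,  1.23186381e+00,  6.78900878e-05,
        1.81981459e+00, -5.66992916e-02]), 'qvel': array([-1.67633298e-03, -9.81118662e-04, -5.11557775e-04, -5.38560942e-04,
       -1.74945680e-03, -8.70798776e-05]), 'joint_efforts': array([-6.66548585e-04, -4.46464491e+01, -4.06443429e+01,  6.98187738e-02,
        2.95448676e-02, -1.92350626e-04]), 'tcp_pos': array([ 0.24720883, -0.54637739,  0.22154689]), 'eef_rot': array([ 9.77522903e-01,  2.10827114e-01, -1.14717013e-04, -9.42934548e-04]), 'contact_force': array([-0.91582994, -0.80924865, -0.05248559]), 'torque': array([ 0.03151356,  0.02728573, -0.00726001]), 'grip_width': 0.08806271737046725}
scene [[522.11699121   0.         321.3089356 ]
 [  0.         522.11699121 247.52568474]
 [  0.           0.           1.        ]] [-0.04140748  0.          0.          0.          0.        ] [[ 0.53541503  0.84458296  0.00322171]
 [ 0.4934119  -0.30969315 -0.81279447]
 [-0.68547461  0.436772   -0.58254165]] [-0.25206493 -0.14622312  1.62499855]
square_base [(0.55, [216, 297])]
[... 654 characters left out ...]
.06194112  0.          0.          0.          0.        ] [[-1.61360849e-02 -9.99869742e-01  3.53539933e-04]
 [-9.97779841e-01  1.60795059e-02 -6.46284651e-02]
 [ 6.46143620e-02 -1.39560542e-03 -9.97909333e-01]] [0.01224098 0.4683852  1.24591921]
square_base [(0.81, [427, 271]), (0.54, [462, 180])]
round_base [(0.78, [249, 191]), (0.73, [235, 273]), (0.65, [160, 350])]
square_grip [(0.87, [426, 269])]
round_grip [(0.83, [230, 278]), (0.73, [250, 189]), (0.61, [156, 353])]
bar_housing [(0.86, [352, 166])]
bar_mid [(0.96, [349, 171])]
spindle [(0.52, [326, 267])]
jar [(0.59, [179, 158])]
collar [(0.89, [486, 256]), (0.24, [323, 266])]
wrench [(0.8, [460, 182])]
screwdriver [(0.9, [157, 276])]
```

```bash
python3 - <<'E'
import cv2
a=cv2.imread("pics/top1.png")[110:410,120:520]
cv2.imwrite("pics/top1c.png",cv2.resize(a,None,fx=2,fy=2,interpolation=cv2.INTER_CUBIC))
E
```

```text
(no output)
```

View pics/top1c.png

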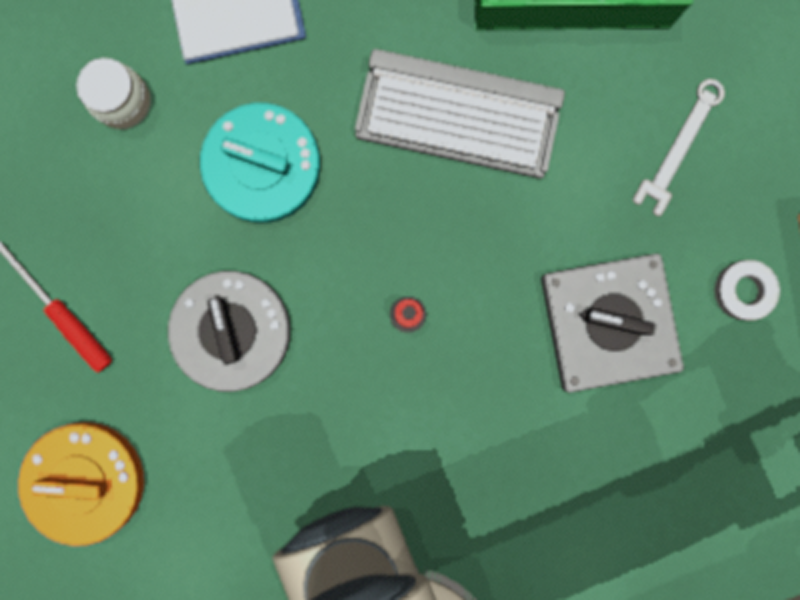

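The top crop shows three round-base candidates: grey at full-image (234,275), turquoise at (250,190) and orange at (160,352). The grey one fits the description, so that is the one I'll use. The square base is at (427,271), the bar at (350,167), and the spindle stands between the dials at (324,267). Next I'll measure dots, pointers and bar, and confirm with an enlarged crop.

```bash
cat > h.py <<'E'
import numpy as np, cv2
from plant import robot
def to_plane(r,uv,z):
    n=cv2.undistortPoints(np.array(uv,float).reshape(-1,1,2),r["camera_matrix"],r["dist"]).reshape(-1,2)
    d=np.c_[n,np.ones(len(n))]@r["R"]; o=-r["R"].T@r["t"]
    return (o+d*((z-o[2])/d[:,2])[:,None])[:,:2]
def proj(r,P):
    return cv2.projectPoints(np.array(P,float),cv2.Rodrigues(r["R"])[0],r["t"],r["camera_matrix"],r["dist"])[0].reshape(-1,2)
def whites(img,c,rad,th=185):
    m=(img.min(2)>th).astype(np.uint8); k=np.zeros_like(m); cv2.circle(k,c,rad,1,-1)
    n,l,s,cc=cv2.connectedComponentsWithStats(m*k)
    return [(int(s[i,4]),cc[i]) for i in range(1,n) if s[i,4]>3]
E
python3 - <<'E'
from h import *
r=robot.camera("top");f=r["frame"]
for nm,c in (("sq",(427,271)),("rd",(234,275))):
    print(nm)
    for a,p in whites(f,c,31): print(a,p.round(1),"z40",to_plane(r,p,.04)[0].round(4),"z86",to_plane(r,p,.086)[0].round(4))
for n in ("square_base","round_base","bar_mid","bar_housing","spindle","square_grip","round_grip"):
    for d in robot.cut_out(n,"top"):
        if d["score"]<.5: continue
        ys,xs=np.nonzero(d["pixels"]); q=cv2.minAreaRect(np.c_[xs,ys].astype(np.float32))
        z=dict(bar_mid=.054,bar_housing=.03,spindle=.09).get(n,.04)
        if "grip" in n:z=.086
        print(n,round(d["score"],2),len(xs),[np.round(v,1) for v in q],"ctr",to_plane(r,q[0],z)[0].round(4),to_plane(r,cv2.boxPoints(q),z).round(3).tolist())
A=[cv2.resize(f[c[1]-40:c[1]+40,c[0]-40:c[0]+40],(400,400),interpolation=cv2.INTER_CUBIC) for c in((427,271),(234,275))]
cv2.imwrite("pics/dials.png",np.hstack(A))
E
```

```text
sq
13 [419.8 248.2] z40 [ 0.4524 -0.2351] z86 [ 0.45   -0.2261]
15 [425.2 247.3] z40 [ 0.4543 -0.2479] z86 [ 0.4518 -0.2384]
11 [441.2 251.8] z40 [ 0.4432 -0.285 ] z86 [ 0.4411 -0.2741]
13 [445.4 255.6] z40 [ 0.4342 -0.2946] z86 [ 0.4325 -0.2833]
17 [404.4 263.3] z40 [ 0.418  -0.1983] z86 [ 0.4168 -0.1907]
12 [448.5 261. ] z40 [ 0.4216 -0.3015] z86 [ 0.4203 -0.29  ]
22 [422.9 268.5] z40 [ 0.4051 -0.241 ] z86 [ 0.4044 -0.2318]
rd
17 [233.  251.1] z40 [0.4527 0.1993] z86 [0.4503 0.1921]
17 [238.8 251.9] z40 [0.4506 0.1858] z86 [0.4482 0.1791]
11 [213.8 260.8] z40 [0.4309 0.2442] z86 [0.4292 0.2353]
16 [252.1 261.1] z40 [0.4289 0.155 ] z86 [0.4273 0.1495]
20 [227.8 266.8] z40 [0.4164 0.2116] z86 [0.4153 0.2039]
42 [255.8 268.8] z40 [0.4109 0.1467] z86 [0.41   0.1415]
square_base 0.84 3791 [array([425.1, 271.3]), array([62.1, 63.1]), np.float64(80.5)] ctr [ 0.3985 -0.2459] [[0.459, -0.163], [0.481, -0.309], [0.338, -0.329], [0.317, -0.183]]
square_base 0.6 786 [array([427.9, 271.2]), array([31.7, 30.1]), np.float64(51.3)] ctr [ 0.3987 -0.2525] [[0.406, -0.202], [0.449, -0.258], [0.391, -
[... 1686 characters left out ...]
, -0.172], [0.572, -0.155]]
square_grip 0.62 773 [array([429., 270.]), array([29.5, 33.1]), np.float64(63.4)] ctr [ 0.4009 -0.2455] [[0.415, -0.198], [0.447, -0.265], [0.387, -0.293], [0.355, -0.226]]
round_grip 0.9 770 [array([248.2, 189.1]), array([30.1, 30. ]), np.float64(70.0)] ctr [0.5897 0.1571] [[0.611, 0.201], [0.633, 0.137], [0.568, 0.114], [0.546, 0.178]]
round_grip 0.73 713 [array([232.7, 275.2]), array([28.6, 29.2]), np.float64(21.8)] ctr [0.3965 0.1931] [[0.379, 0.235], [0.439, 0.21], [0.414, 0.151], [0.354, 0.176]]
round_grip 0.68 773 [array([156., 353.]), array([29.7, 31.1]), np.float64(45.0)] ctr [0.226  0.3661] [[0.225, 0.415], [0.274, 0.365], [0.227, 0.318], [0.178, 0.367]]
```

View pics/dials.png

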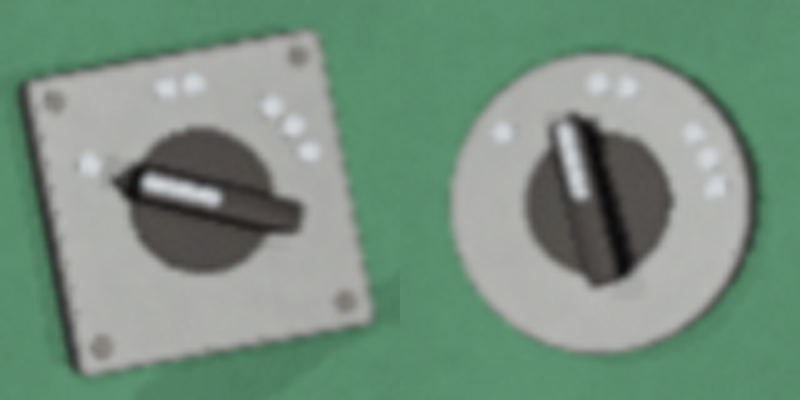

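Left panel: square base with its pointer near the single dot (dot at 90,163). Right panel: grey round base with its pointer just left of the two dots. This confirms grey as the right one. Now I'll fit the poses.

```bash
cat >> h.py <<'E'
from scipy.optimize import least_squares
def fit(r,D,z=.04):   # D: list of 6 dot px ordered 1,2a,2b,3a,3b,3c
    P=to_plane(r,D,z)
    rel=np.array([np.pi/2-.5,0,0,np.pi/2-2.64,np.pi/2-2.64,np.pi/2-2.64])
    def f(v):
        s,s3=v[3],v[4]
        a=v[2]+rel+np.array([0,s/2,-s/2,s3,0,-s3])
        return (v[:2]+.055*np.c_[np.cos(a),np.sin(a)]-P).ravel()
    s=least_squares(f,[*P.mean(0)-[.03,0],0,.24,.24]); return s.x,np.abs(s.fun).max()
def wrap(a): return (a+np.pi)%(2*np.pi)-np.pi
E
python3 - <<'E'
from h import *
r=robot.camera("top");f=r["frame"]
W=dict(sq=[(404.4,263.3),(419.8,248.2),(425.2,247.3),(441.2,251.8),(445.4,255.6),(448.5,261)],
 rd=[(213.8,260.8),(233,251.1),(238.8,251.9),(252.1,261.1),(254.7,265.8),(256.5,271.5)])
for n,c in (("sq",(422,268)),("rd",(228,267))):
    v,e=fit(r,W[n]); print(n,v.round(4),"res",e.round(4))
    m=f.min(2)>150; k=np.zeros(m.shape,np.uint8);cv2.circle(k,c,9,1,-1)
    ys,xs=np.nonzero(m&(k>0)); Q=to_plane(r,np.c_[xs,ys],.086)
    p=Q.mean(0); d=np.linalg.svd(Q-p)[2][0]; d*=np.sign(d@(p-v[:2]))
    a1=np.arctan2(*(p-v[:2])[::-1]);a2=np.arctan2(d[1],d[0])
    print(len(xs),"line ctr",p.round(4),"dir from axis",a1.round(3),"pca",a2.round(3),"off-axis mm",(1e3*np.cross(d,p-v[:2])).round(1),"q",[round(float(wrap(np.pi/2+v[2]-a)),3) for a in(a1,a2)])
    print("pointer target world",v[2] if n=="sq" else v[2]+np.pi/2-.5)
yaw=robot.state()["eef_rot"];print(yaw)
# bar: rect yaw -12ish deg
from scipy.spatial.transform import Rotation as Ro
print(Ro.from_quat(yaw).as_matrix().round(3))
s=robot.camera("scene")
for P in ([.6365,-.0721,.054],):print(proj(s,[P]),proj(r,[P]))
E
```

```text
sq [ 0.3997 -0.2509  0.1644  0.2342  0.249 ] res 0.0006
39 line ctr [ 0.404 -0.232] dir from axis 1.346 pca 1.319 off-axis mm 0.5 q [0.389, 0.416]
pointer target world 0.16443345931535044
rd [ 0.3979  0.2001 -0.1386  0.2499  0.2404] res 0.0005
56 line ctr [0.4172 0.2078] dir from axis 0.377 pca 0.692 off-axis mm -6.4 q [1.055, 0.74]
pointer target world 0.9322169917879726
[ 9.77525131e-01  2.10818921e-01  2.38021072e-06 -1.37003074e-05]
[[ 0.911  0.412 -0.   ]
 [ 0.412 -0.911  0.   ]
 [ 0.    -0.    -1.   ]]
[[334.28874208 315.31677206]] [[348.54837353 169.8382199 ]]<stdin>:11: DeprecationWarning: Arrays of 2-dimensional vectors are deprecated. Use arrays of 3-dimensional vectors instead. (deprecated in NumPy 2.0)
```

```bash
cat >> h.py <<'E'
def plan(x,y,z,psi,step=55,deg=10,show=8):
    s=robot.state(); a=s["eef_rot"]; 
    from scipy.spatial.transform import Rotation as Ro
    M=Ro.from_quat(a).as_matrix(); ps=np.arctan2(M[1,0],M[0,0])
    d=np.array([x,y,z])-s["tcp_pos"]; tot=-np.degrees(wrap(psi-ps))
    n=int(max(np.ceil(np.linalg.norm(d)*1e3/step),np.ceil(abs(tot)/deg),1))
    print("tcp",s["tcp_pos"].round(4),"psi",ps.round(3),"tilt",M[:2,2].round(3),"F",s["contact_force"].round(1),"T",s["torque"].round(2),"w",round(s["grip_width"],4),"t",s["clock"],"q6",s["joint_pos"][5].round(2))
    print("rows",n,"dist mm",(d*1e3).round(1),"turn",tot.round(1))
    for i in range(min(n,show)):
        p=ps-np.radians(tot/n*i); c,sn=np.cos(p),np.sin(p); e=d/n*1e3
        print([round(float(v),1) for v in (c*e[0]+sn*e[1], sn*e[0]-c*e[1], -e[2])],round(tot/n,1))
E
python3 -c "
from h import *
plan(.3997,-.2509,.13,1.325)"
```

```text
tcp [ 0.2473 -0.5467  0.2226] psi 0.425 tilt [ 0. -0.] F [-0.4 -0.7  0.2] T [-0. -0. -0.] w 0.0879 t 1.7 q6 -0.06
rows 7 dist mm [152.4 295.8 -92.6] turn -51.6
[37.3, -29.5, 13.2] -7.4
[40.7, -24.5, 13.2] -7.4
[43.5, -19.1, 13.2] -7.4
[45.6, -13.3, 13.2] -7.4
[47.0, -7.4, 13.2] -7.4
[47.5, -1.3, 13.2] -7.4
[47.3, 4.8, 13.2] -7.4
```

arm_command --motion '[[0, [37, -29, 13], -7.4], [0, [41, -24, 13], -7.4], [0, [43, -19, 13], -7.4], [0, [46, -13, 13], -7.4], [0, [47, -7, 13], -7.4], [0, [47, -1, 13], -7.4], [0, [47, 5, 13], -7.4], [0, [0, 0, 0], 0]]'

```text
clock: 2.7
tcp_pos: [0.4007, -0.2433, 0.1284]
eef_rot: [0.779, 0.627, 0.0, 0.001]
contact_force: [-1.1, -0.4, -0.9]
grip_width: 0.0882
```

```bash
python3 - <<'E'
from h import *
plan(.3997,-.2509,.13,1.325)
r=robot.camera("wrist"); cv2.imwrite("pics/w1.png",r["frame"]); print(r["hand_eye"].round(3))
from scipy.spatial.transform import Rotation as Ro
s=robot.state();T=np.eye(4);T[:3,:3]=Ro.from_quat(s["eef_rot"]).as_matrix();T[:3,3]=s["tcp_pos"]
C=np.linalg.inv(T@r["hand_eye"]);r["R"],r["t"]=C[:3,:3],C[:3,3]
f=r["frame"]
n,l,st,cc=cv2.connectedComponentsWithStats((f.min(2)>185).astype(np.uint8))
for i in range(1,n):
    if st[i,4]>30: print(st[i],cc[i].round(1),to_plane(r,cc[i],.04)[0].round(4),to_plane(r,cc[i],.086)[0].round(4))
print("axis px",proj(r,[[.3997,-.2509,.086]]))
E
```

```text
tcp [ 0.4007 -0.2433  0.1284] psi 1.357 tilt [ 0.002 -0.001] F [-1.1 -0.4 -0.9] T [-0.   -0.05  0.03] w 0.0882 t 2.7 q6 -0.4
rows 1 dist mm [-1.  -7.6  1.6] turn 1.8
[-7.7, 0.7, -1.6] 1.8
[[-0.001 -0.967 -0.256  0.069]
 [ 1.    -0.    -0.001 -0.   ]
 [ 0.001 -0.256  0.967 -0.163]
 [ 0.     0.     0.     1.   ]]
[ 579    0   61   75 1283] [606.6  53.8] [ 0.5835 -0.171 ] [ 0.5526 -0.1721]
[617   0  23  43 907] [628.7  20.9] [ 0.5996 -0.1549] [ 0.5657 -0.1589]
[ 319  106   92   51 2072] [371.5 133.5] [ 0.4411 -0.1885] [ 0.4362 -0.1863]
[ 178  154  151   85 4623] [257.7 185.5] [ 0.3702 -0.2033] [ 0.3783 -0.1985]
[384 200  14   7  41] [390.8 203. ] [ 0.4446 -0.2305] [ 0.4391 -0.2207]
[407 227  17  15 180] [414.9 234.2] [ 0.4556 -0.2525] [ 0.448  -0.2386]
[324 240  10   7  48] [328.2 242.6] [ 0.4032 -0.2463] [ 0.4052 -0.2336]
[ 519  245  121   68 3110] [578.3 283.9] [ 0.555  -0.3084] [ 0.5293 -0.2843]
[323 260   9  18 153] [327.2 269. ] [ 0.3989 -0.2626] [ 0.4018 -0.2469]
[399 286  15  13 156] [406. 292.] [ 0.4441 -0.2884] [ 0.4387 -0.268 ]
[387 303  14  14 152] [393.5 309.2] [ 0.4343 -0.2982] [ 0.4307 -0.276 ]
[416 305  14  23 134] [424.2 318.5] [ 0.4526 -0.3091] [ 0.4456 -0.2849]
[ 237  315   77   43 1395] [269.5 341.6] [ 0.3517 -0.3033] [ 0.3632 -0.2802]
[370 317  14  13 147] [376.8 323. ] [ 0.4222 -0.3053] [ 0.4208 -0.2818]
[ 373  409   93   44 2281] [420.5 429.9] [ 0.4376 -0.3944] [ 0.4334 -0.3546]
axis px [[324.85928064 277.02734014]]
```

View pics/w1.png

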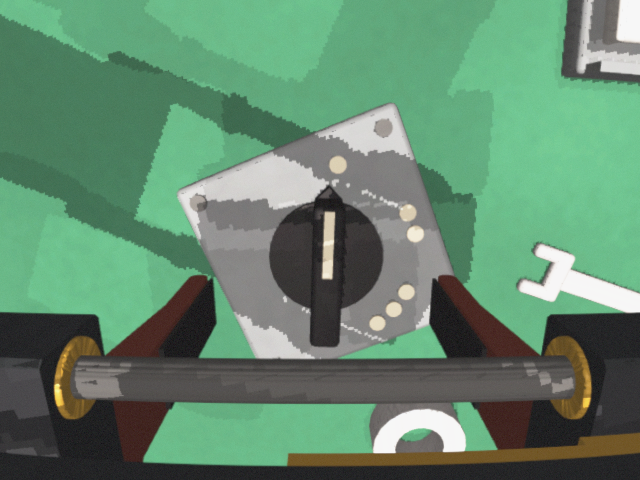

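The wrist view shows the square dial's grip upright at columns 325–329, with the nose by the single dot and the jaws straddling it. It agrees with the top camera to 1 mm across the grip and 4 mm along it. I'll go down and grip.

arm_command --motion '[[0, [-9, 1, 10], 1.5], [0, [0, 0, 30], 0], [0, [0, 0, 30], 0], [0, [0, 0, 4], 0], [0, [0, 0, 0], 0]]'

```text
clock: 3.38
tcp_pos: [0.3977, -0.2626, 0.0546]
eef_rot: [0.793, 0.609, -0.001, 0.004]
contact_force: [-0.0, 0.3, 0.2]
grip_width: 0.088
```

```bash
python3 -c "
from h import *
plan(.3999,-.2525,.054,1.33)"
```

```text
tcp [ 0.3977 -0.2626  0.0546] psi 1.31 tilt [ 0.004 -0.007] F [-0.   0.3  0.2] T [-0.04  0.01  0.  ] w 0.088 t 3.375 q6 -0.39
rows 1 dist mm [ 2.2 10.1 -0.6] turn -1.2
[10.3, -0.4, 0.6] -1.2
```

arm_command --motion '[[0, [10, 0, 0], -1.2], [0, [0, 0, 0], 0], [200, [0, 0, 0], 0], [255, [0, 0, 0], 0], [255, [0, 0, 0], 0], [255, [0, 0, 0], 0], [255, [0, 0, 0], 0], [255, [0, 0, 0], 0]]'

```text
clock: 4.38
tcp_pos: [0.4019, -0.2538, 0.0583]
eef_rot: [0.786, 0.618, 0.0, 0.007]
contact_force: [-0.9, 1.0, -0.6]
grip_width: 0.0311
```

```bash
python3 -c "
from h import *
plan(.3999,-.2525,.054,.164)"
```

```text
tcp [ 0.4019 -0.2538  0.0583] psi 1.331 tilt [ 0.009 -0.011] F [-0.9  1.  -0.6] T [-0.01 -0.06  0.  ] w 0.0311 t 4.375 q6 -0.39
rows 7 dist mm [-2.   1.3 -4.3] turn 66.9
[0.1, -0.3, 0.6] 9.6
[0.1, -0.3, 0.6] 9.6
[-0.0, -0.3, 0.6] 9.6
[-0.1, -0.3, 0.6] 9.6
[-0.1, -0.3, 0.6] 9.6
[-0.2, -0.3, 0.6] 9.6
[-0.2, -0.3, 0.6] 9.6
```

arm_command --motion '[[255, [-1, -2, 3], 0], [255, [0, 0, 0], 0], [255, [0, 0, 0], 0], [255, [0, 0, 0], 0]]'

```text
clock: 4.88
tcp_pos: [0.4005, -0.2546, 0.0548]
eef_rot: [0.786, 0.618, 0.001, 0.008]
contact_force: [2.6, -0.3, 0.6]
grip_width: 0.016
```

```bash
python3 -c "
from h import *
plan(.3999,-.2525,.054,.164)"
```

```text
tcp [ 0.4005 -0.2546  0.0548] psi 1.331 tilt [ 0.011 -0.012] F [ 2.6 -0.3  0.6] T [ 0.04  0.38 -0.03] w 0.016 t 4.875 q6 -0.4
rows 7 dist mm [-0.6  2.1 -0.8] turn 66.9
[0.3, -0.2, 0.1] 9.6
[0.2, -0.2, 0.1] 9.6
[0.2, -0.2, 0.1] 9.6
[0.2, -0.3, 0.1] 9.6
[0.1, -0.3, 0.1] 9.6
[0.1, -0.3, 0.1] 9.6
[0.0, -0.3, 0.1] 9.6
```

arm_command --motion '[[255, [0, 0, 0], 9.5], [255, [0, 0, 0], 9.5], [255, [0, 0, 0], 9.5], [255, [0, 0, 0], 9.5], [255, [0, 0, 0], 9.5], [255, [0, 0, 0], 9.5]]'

```text
clock: 5.62
tcp_pos: [0.3978, -0.2522, 0.0548]
eef_rot: [0.988, 0.153, 0.001, 0.003]
contact_force: [0.7, 2.3, 1.7]
grip_width: 0.0161
```

```bash
python3 -c "
from h import *
plan(.3999,-.2525,.054,.164)"
```

```text
tcp [ 0.3978 -0.2522  0.0548] psi 0.307 tilt [ 0.004 -0.006] F [0.7 2.3 1.7] T [0.55 0.37 0.12] w 0.0161 t 5.625 q6 0.63
rows 1 dist mm [ 2.1 -0.3 -0.8] turn 8.2
[1.9, 0.9, 0.8] 8.2
```

arm_command --motion '[[255, [1, 0, 0], 6], [255, [0, 0, 0], 0], [255, [0, 0, 0], 0]]'

```text
clock: 6.0
tcp_pos: [0.3977, -0.2517, 0.0548]
eef_rot: [0.995, 0.1, 0.0, 0.003]
contact_force: [1.3, 0.4, 0.8]
grip_width: 0.0161
```

```bash
python3 -c "
from h import *
plan(.3999,-.2525,.054,.164)"
```

```text
tcp [ 0.3977 -0.2517  0.0548] psi 0.201 tilt [ 0.001 -0.005] F [1.3 0.4 0.8] T [ 0.27  0.28 -0.06] w 0.0161 t 6.0 q6 0.74
rows 1 dist mm [ 2.2 -0.8 -0.8] turn 2.1
[2.0, 1.2, 0.8] 2.1
```

Now the last 2°, then open and lift.

arm_command --motion '[[255, [0, 0, 0], 2.2], [255, [0, 0, 0], 0], [0, [0, 0, 0], 0], [0, [0, 0, 0], 0], [0, [0, 0, 0], 0], [0, [0, 0, 0], 0], [0, [0, 0, -20], 0], [0, [0, 0, -50], 0]]'

```text
clock: 7.0
tcp_pos: [0.3955, -0.2497, 0.121]
eef_rot: [0.997, 0.081, -0.003, -0.0]
contact_force: [0.3, -0.8, -0.0]
grip_width: 0.0723
```

arm_command --motion '[[0, [0, 0, -30], 0], [0, [0, 0, 0], 0]]'

```text
clock: 7.25
tcp_pos: [0.3971, -0.2508, 0.1559]
eef_rot: [0.997, 0.081, -0.0, 0.002]
contact_force: [0.4, 0.5, 0.1]
grip_width: 0.0877
```

```bash
cat >> h.py <<'E'
def wrist():
    from scipy.spatial.transform import Rotation as Ro
    s=robot.state();r=robot.camera("wrist");T=np.eye(4);T[:3,:3]=Ro.from_quat(s["eef_rot"]).as_matrix();T[:3,3]=s["tcp_pos"]
    C=np.linalg.inv(T@r["hand_eye"]);r["R"],r["t"]=C[:3,:3],C[:3,3]; return r
E
python3 - <<'E'
from h import *
plan(.3975,.2005,.16,.215)
r=wrist();cv2.imwrite("pics/w2.png",r["frame"])
a=.164; print("two-dot ray px",proj(r,[[.3999+k*np.cos(a),-.2525+k*np.sin(a),z] for k,z in((0,.086),(.036,.086),(.055,.04))]).round(0))
E
```

```text
tcp [ 0.3971 -0.2508  0.1559] psi 0.163 tilt [-0.    -0.004] F [0.4 0.5 0.1] T [ 0.07 -0.03 -0.01] w 0.0877 t 7.25 q6 0.77
rows 9 dist mm [4.000e-01 4.513e+02 4.100e+00] turn -3.0
[8.2, -49.5, -0.5] -0.3
[8.5, -49.4, -0.5] -0.3
[8.7, -49.4, -0.5] -0.3
[9.0, -49.3, -0.5] -0.3
[9.3, -49.3, -0.5] -0.3
[9.6, -49.2, -0.5] -0.3
[9.9, -49.2, -0.5] -0.3
[10.2, -49.1, -0.5] -0.3
two-dot ray px [[325. 246.]
 [325. 182.]
 [324. 142.]]
```

View pics/w2.png

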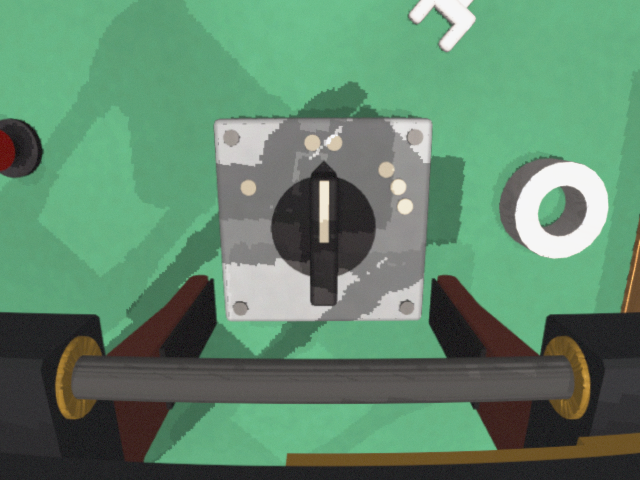

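The square dial's nose at (323,165) points midway between the two dots at (312,142) and (334,142). Now I'll go to the round dial, passing well above the 96 mm spindle.

arm_command --motion '[[0, [8, -49, -3], 0], [0, [8, -49, -3], 0], [0, [8, -49, 0], 0], [0, [8, -49, 0], 0], [0, [8, -49, 0], 0], [0, [8, -49, 0], 0], [0, [8, -49, 0], 0], [0, [8, -49, 0], 0]]'

```text
clock: 8.3
tcp_pos: [0.3914, 0.1562, 0.1419]
eef_rot: [0.997, 0.077, -0.012, -0.001]
contact_force: [0.2, 0.0, 0.0]
grip_width: 0.0877
```

```bash
python3 -c "
from h import *
plan(.3975,.2005,.15,.215)"
```

```text
tcp [0.3914 0.1562 0.1419] psi 0.154 tilt [-0.023  0.001] F [0.2 0.  0. ] T [ 0.03  0.   -0.01] w 0.0877 t 8.3 q6 1.71
rows 1 dist mm [ 6.1 44.3  8.1] turn -3.5
[12.9, -42.8, -8.1] -3.5
```

arm_command --motion '[[0, [8, -30, -8], -3.5], [0, [0, 0, 0], 0], [0, [0, 0, 0], 0]]'

```text
clock: 8.68
tcp_pos: [0.3918, 0.1896, 0.1432]
eef_rot: [0.994, 0.111, -0.016, -0.0]
contact_force: [0.5, -0.7, -0.3]
grip_width: 0.0882
```

```bash
python3 - <<'E'
from h import *
plan(.3975,.2005,.054,.215)
r=wrist();cv2.imwrite("pics/w3.png",r["frame"])
print("axis,px top-cam dots",proj(r,[[.3979,.2001,.086],[.4309,.2442,.04],[.4527,.1993,.04]]).round(0))
E
```

```text
tcp [0.3918 0.1896 0.1432] psi 0.222 tilt [-0.033 -0.003] F [ 0.5 -0.7 -0.3] T [ 0.02 -0.01  0.07] w 0.0882 t 8.675 q6 1.72
rows 2 dist mm [  5.7  10.9 -89.2] turn 0.4
[4.0, -4.7, 44.6] 0.2
[4.0, -4.7, 44.6] 0.2
axis,px top-cam dots [[306. 239.]
 [249. 150.]
 [329. 131.]]
```

View pics/w3.png

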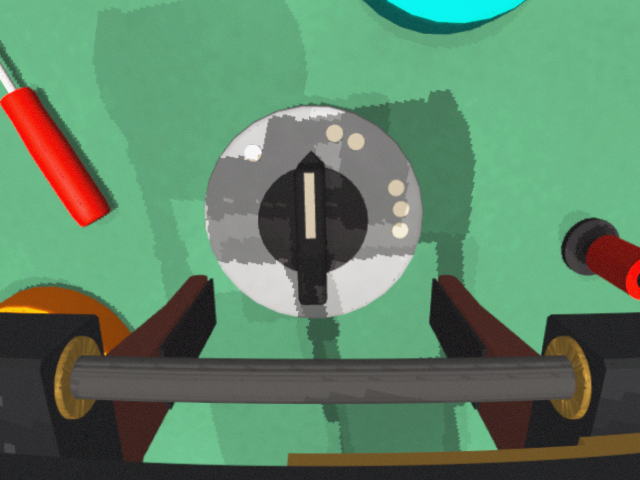

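The wrist view shows the grey round base. Its pointer is upright at column ~311, with the single dot at (253,153) and the two dots at (334,133) and (356,142). The fingers straddle the grip, which is about 2 mm off the plan. Descending.

arm_command --motion '[[0, [4, -4, 30], 0], [0, [2, -2, 30], 0], [0, [0, 0, 24], 0], [0, [0, 0, 0], 0]]'

```text
clock: 9.22
tcp_pos: [0.394, 0.1916, 0.0555]
eef_rot: [0.994, 0.106, -0.017, 0.0]
contact_force: [0.1, -0.0, -0.3]
grip_width: 0.0877
```

```bash
python3 -c "
from h import *
plan(.3975,.199,.054,.222)"
```

```text
tcp [0.394  0.1916 0.0555] psi 0.212 tilt [-0.033 -0.004] F [ 0.1 -0.  -0.3] T [-0.   -0.05 -0.03] w 0.0877 t 9.225 q6 1.73
rows 1 dist mm [ 3.5  7.4 -1.5] turn -0.6
[5.0, -6.5, 1.5] -0.6
```

arm_command --motion '[[0, [5, -7, 1], 0], [255, [0, 0, 0], 0], [255, [0, 0, 0], 0], [255, [0, 0, 0], 0], [255, [0, 0, 0], 0]]'

```text
clock: 9.85
tcp_pos: [0.3998, 0.1998, 0.0582]
eef_rot: [0.994, 0.105, -0.014, -0.001]
contact_force: [0.2, 0.9, -0.6]
grip_width: 0.051
```

```bash
python3 -c "
from h import *
plan(.3975,.199,.054,.222)"
```

```text
tcp [0.3998 0.1998 0.0582] psi 0.21 tilt [-0.027 -0.002] F [ 0.2  0.9 -0.6] T [ 0.03 -0.06 -0.03] w 0.051 t 9.85 q6 1.74
rows 1 dist mm [-2.3 -0.8 -4.2] turn -0.7
[-2.4, 0.3, 4.2] -0.7
```

arm_command --motion '[[255, [-2, 0, 3], 0], [255, [0, 0, 0], 0], [255, [0, 0, 0], 0], [255, [0, 0, 0], 0], [255, [0, 0, 0], 0], [255, [0, 0, 0], 0], [255, [0, 0, 0], 0]]'

```text
clock: 10.72
tcp_pos: [0.3977, 0.1976, 0.055]
eef_rot: [0.994, 0.104, -0.014, 0.001]
contact_force: [0.1, -0.5, -0.2]
grip_width: 0.016
```

```bash
python3 -c "
from h import *
plan(.3975,.199,.054,.932)"
```

```text
tcp [0.3977 0.1976 0.055 ] psi 0.209 tilt [-0.027 -0.005] F [ 0.1 -0.5 -0.2] T [-0.12 -0.11  0.03] w 0.016 t 10.725 q6 1.74
rows 5 dist mm [-0.2  1.4 -1. ] turn -41.4
[0.0, -0.3, 0.2] -8.3
[0.1, -0.3, 0.2] -8.3
[0.1, -0.3, 0.2] -8.3
[0.1, -0.3, 0.2] -8.3
[0.2, -0.2, 0.2] -8.3
```

arm_command --motion '[[255, [0, 0, 0], -8.3], [255, [0, 0, 0], -8.3], [255, [0, 0, 0], -8.3], [255, [0, 0, 0], -8.3], [255, [0, 0, 0], 0], [255, [0, 0, 0], 0]]'

```text
clock: 11.48
tcp_pos: [0.3979, 0.1974, 0.055]
eef_rot: [0.92, 0.391, -0.014, -0.002]
contact_force: [-0.9, 0.8, 0.5]
grip_width: 0.016
```

```bash
python3 -c "
from h import *
plan(.3975,.199,.054,.932)"
```

```text
tcp [0.3979 0.1974 0.055 ] psi 0.803 tilt [-0.026 -0.008] F [-0.9  0.8  0.5] T [-0.75 -0.41  0.1 ] w 0.016 t 11.475 q6 1.15
rows 1 dist mm [-0.4  1.6 -1. ] turn -7.4
[0.9, -1.4, 1.0] -7.4
```

arm_command --motion '[[255, [0, 0, 0], -7.4], [255, [0, 0, 0], -0.6], [255, [0, 0, 0], 0]]'

```text
clock: 11.85
tcp_pos: [0.3979, 0.1974, 0.055]
eef_rot: [0.892, 0.452, -0.013, -0.002]
contact_force: [-1.8, 0.4, -0.7]
grip_width: 0.0159
```

arm_command --motion '[[0, [0, 0, 0], 0], [0, [0, 0, 0], 0], [0, [0, 0, 0], 0], [0, [0, 0, 0], 0], [0, [0, 0, -20], 0], [0, [0, 0, -45], 0], [0, [0, 0, -40], 0], [0, [0, 0, 0], 0]]'

```text
clock: 12.85
tcp_pos: [0.4001, 0.1983, 0.1619]
eef_rot: [0.893, 0.45, -0.014, -0.003]
contact_force: [0.4, 0.4, -0.1]
grip_width: 0.0875
```

```bash
python3 - <<'E'
from h import *
plan(.61,-.066,.15,1.34,step=45)
r=wrist();cv2.imwrite("pics/w4.png",r["frame"])
E
```

```text
tcp [0.4001 0.1983 0.1619] psi 0.933 tilt [-0.029 -0.007] F [ 0.4  0.4 -0.1] T [ 0.04 -0.05 -0.05] w 0.0875 t 12.85 q6 1.02
rows 8 dist mm [ 209.9 -264.3  -11.9] turn -23.3
[-10.9, 40.8, 1.5] -2.9
[-13.0, 40.1, 1.5] -2.9
[-15.0, 39.4, 1.5] -2.9
[-17.0, 38.6, 1.5] -2.9
[-18.9, 37.7, 1.5] -2.9
[-20.8, 36.7, 1.5] -2.9
[-22.7, 35.6, 1.5] -2.9
[-24.4, 34.4, 1.5] -2.9
```

View pics/w4.png

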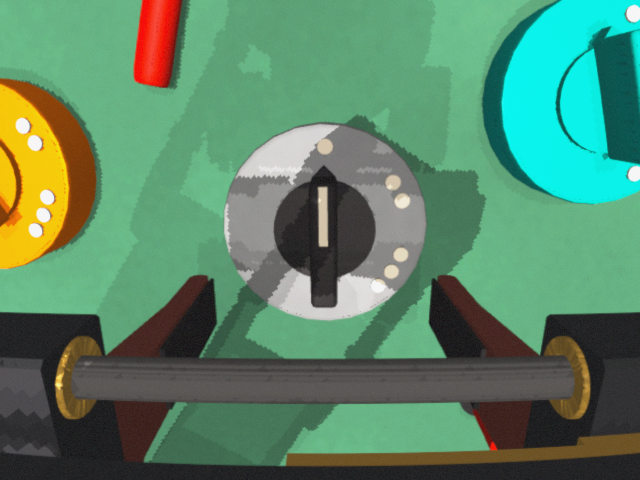

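The round dial's nose at (323,170) points at the single dot at (325,146). Now I'll go to the bar, closing the fingers on the way.

arm_command --motion '[[255, [-11, 41, 0], -2.9], [255, [-13, 40, 0], -2.9], [255, [-15, 39, 0], -2.9], [255, [-17, 39, 0], -2.9], [255, [-19, 38, 0], -2.9], [255, [-21, 37, 0], -2.9], [255, [-10, 18, 0], -2.9], [255, [0, 0, 0], 0]]'

```text
clock: 13.9
tcp_pos: [0.5707, -0.0217, 0.1378]
eef_rot: [0.796, 0.605, -0.024, -0.014]
contact_force: [-0.5, -0.6, 0.9]
grip_width: 0.0108
```

```bash
python3 - <<'E'
from h import *
plan(.61,-.066,.15,1.34,step=45)
r=wrist();cv2.imwrite("pics/w5.png",r["frame"])
y=-.23;ex=np.array([np.cos(y),np.sin(y)]);ey=np.array([-np.sin(y),np.cos(y)])
c=np.array([.6365,-.0721]); print("spot",c-.013*ex)
print(proj(r,[[*(c-.013*ex),.054],*[[*(c+a*ex+b*ey),.054] for a in(-.033,.033) for b in(-.1,.1)]]).round(0).tolist())
E
```

```text
tcp [ 0.5707 -0.0217  0.1378] psi 1.301 tilt [-0.054 -0.007] F [-0.5 -0.6  0.9] T [-0.06 -0.02  0.03] w 0.0108 t 13.9 q6 0.18
rows 2 dist mm [ 39.3 -44.3  12.2] turn -2.3
[-16.1, 24.9, -6.1] -1.1
[-16.6, 24.5, -6.1] -1.1
spot [ 0.62384234 -0.06913629]
[[435.0, 292.0], [400.0, 427.0], [404.0, 124.0], [496.0, 425.0], [523.0, 121.0]]
```

View pics/w5.png

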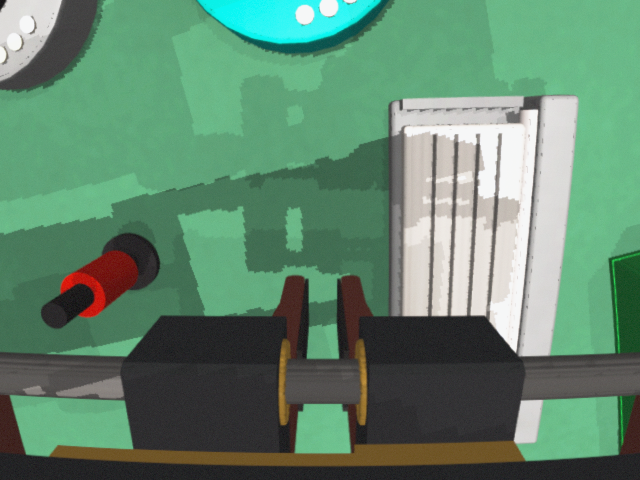

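The bar's far corners at (403,125) and (525,122) match my projected corners within 2 px, so the press spot is (0.624, -0.069).

arm_command --motion '[[255, [-17, 30, 0], -1.2], [255, [-14, 27, 0], -1.2], [255, [0, 0, 0], 0], [255, [0, 0, 0], 0]]'

```text
clock: 14.45
tcp_pos: [0.6151, -0.0614, 0.1334]
eef_rot: [0.782, 0.622, -0.025, -0.016]
contact_force: [0.1, 0.2, 0.5]
grip_width: 0.0003
```

```bash
python3 -c "
from h import *
plan(.6238,-.0691,.065,1.34,step=100)"
```

```text
tcp [ 0.6151 -0.0614  0.1334] psi 1.345 tilt [-0.059 -0.005] F [0.1 0.2 0.5] T [-0.02 -0.11  0.  ] w 0.0003 t 14.45 q6 0.08
rows 1 dist mm [  8.7  -7.7 -68.4] turn 0.3
[-5.5, 10.2, 68.4] 0.3
```

arm_command --motion '[[255, [-6, 10, 10], 0], [255, [0, 2, 25], 0], [255, [0, 2, 25], 0], [255, [0, 0, 5], 0], [255, [0, 0, 0], 0]]'

```text
clock: 15.08
tcp_pos: [0.623, -0.069, 0.0659]
eef_rot: [0.782, 0.623, -0.024, -0.016]
contact_force: [-0.7, -0.5, 0.2]
grip_width: 0.0005
```

```bash
python3 -c "
from h import *
plan(.6238,-.0691,.060,1.34,step=100)"
```

```text
tcp [ 0.623  -0.069   0.0659] psi 1.347 tilt [-0.058 -0.005] F [-0.7 -0.5  0.2] T [-0.08 -0.1   0.04] w 0.0005 t 15.075 q6 0.07
rows 1 dist mm [ 0.8 -0.1 -5.9] turn 0.4
[0.0, 0.8, 5.9] 0.4
```

Right over the spot. Pressing in small rows.

arm_command --motion '[[255, [0, 0, 6], 0], [255, [0, 0, 5], 0], [255, [0, 0, 3], 0], [255, [0, 0, 3], 0]]'

```text
clock: 15.58
tcp_pos: [0.6234, -0.0691, 0.0522]
eef_rot: [0.782, 0.623, -0.022, -0.014]
contact_force: [-4.2, 1.3, 8.9]
grip_width: 0.0007
```

arm_command --motion '[[255, [0, 0, 3], 0], [255, [0, 0, 3], 0], [255, [0, 0, 3], 0]]'

```text
clock: 15.95
tcp_pos: [0.6232, -0.069, 0.0491]
eef_rot: [0.782, 0.623, -0.021, -0.013]
contact_force: [-3.9, 0.9, 8.0]
grip_width: 0.0003
```

arm_command --motion '[[255, [0, 0, 3], 0], [255, [0, 0, 3], 0], [255, [0, 0, 3], 0], [255, [0, 0, 3], 0], [255, [0, 0, 3], 0]]'

```text
clock: 16.58
tcp_pos: [0.6232, -0.069, 0.044]
eef_rot: [0.782, 0.623, -0.019, -0.011]
contact_force: [-3.2, 0.5, 7.3]
grip_width: 0.0004
```

arm_command --motion '[[255, [0, 0, 3], 0], [255, [0, 0, 3], 0]]'

```text
clock: 16.82
tcp_pos: [0.6233, -0.069, 0.0425]
eef_rot: [0.782, 0.623, -0.019, -0.01]
contact_force: [-6.5, -0.4, 12.5]
grip_width: 0.0007
```

arm_command --motion '[[255, [0, 0, 4], 0], [255, [0, 0, 4], 0]]'

```text
clock: 17.08
tcp_pos: [0.6234, -0.069, 0.0423]
eef_rot: [0.782, 0.623, -0.017, -0.009]
contact_force: [-8.4, 1.4, 16.8]
grip_width: 0.0004
```

arm_command --motion '[[255, [0, 0, 5], 0], [255, [0, 0, 5], 0]]'

```text
clock: 17.32
tcp_pos: [0.6234, -0.069, 0.0422]
eef_rot: [0.782, 0.623, -0.016, -0.007]
contact_force: [-11.8, 3.3, 20.3]
grip_width: 0.0004
```

The bar is at the firm stop: the force rises with no further motion. Lifting off and clearing the view.

arm_command --motion '[[255, [0, 0, -5], 0], [255, [0, 0, -15], 0], [255, [0, 0, -40], 0], [255, [0, 0, -50], 0], [255, [5, -40, -10], 0], [255, [0, -50, 0], 0], [255, [0, -50, 0], 0], [255, [0, 0, 0], 0]]'

```text
clock: 18.32
tcp_pos: [0.4901, -0.0313, 0.1743]
eef_rot: [0.782, 0.623, -0.014, -0.006]
contact_force: [1.0, -0.5, 0.7]
grip_width: 0.0004
```

arm_command --motion '[[255, [0, -40, -20], 0], [255, [0, 0, 0], 0]]'

```text
clock: 18.58
tcp_pos: [0.4523, -0.0223, 0.1965]
eef_rot: [0.782, 0.623, -0.014, -0.005]
contact_force: [0.7, -0.2, 0.5]
grip_width: 0.0008
```

```bash
python3 - <<'E'
from h import *
plan(.4,-.07,.2,1.34,show=1)
t=robot.camera("top");s=robot.camera("scene")
A=cv2.resize(t["frame"][120:320,200:470],(800,592),interpolation=cv2.INTER_CUBIC)
cv2.imwrite("pics/top2.png",A)
cv2.imwrite("pics/sc2.png",cv2.resize(s["frame"][220:400,180:420],(800,600),interpolation=cv2.INTER_CUBIC))
# scene check: bar front edge end corners for up/down
y=-.23;ex=np.array([np.cos(y),np.sin(y)]);ey=np.array([-np.sin(y),np.cos(y)]);c=np.array([.6365,-.0721])
for a in (0,.24): print(a,((proj(s,[[*(c+(.037-.07*np.cos(a))*ex+b*ey),.054-.07*np.sin(a)] for b in(-.1,.1)])-[180,220])/.3).round(0).tolist())
E
```

```text
tcp [ 0.4523 -0.0223  0.1965] psi 1.346 tilt [-0.028 -0.009] F [ 0.7 -0.2  0.5] T [ 0.02 -0.12 -0.02] w 0.0008 t 18.575 q6 0.11
rows 2 dist mm [-52.3 -47.7   3.5] turn 0.3
[-29.1, -20.2, -1.7] 0.2
0 [[351.0, 319.0], [636.0, 253.0]]
0.24 [[353.0, 340.0], [636.0, 273.0]]
```

View pics/sc2.png

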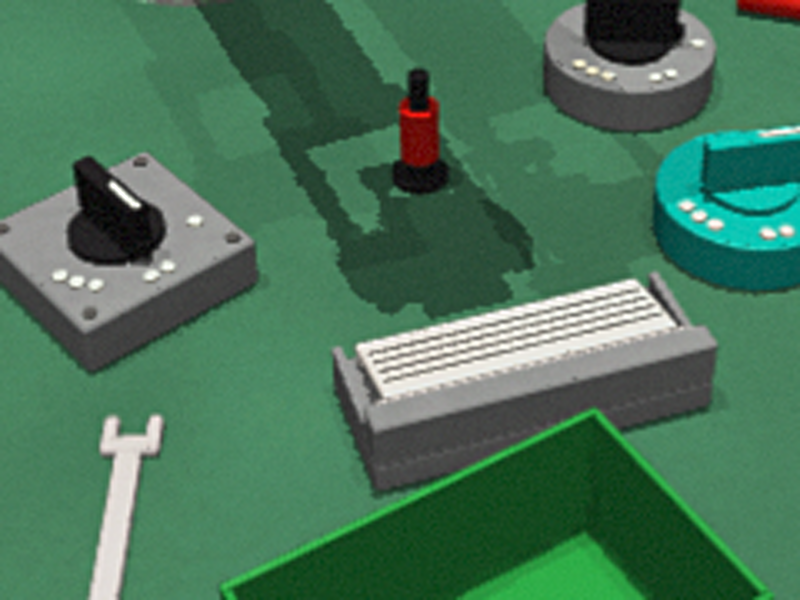

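View pics/top2.png

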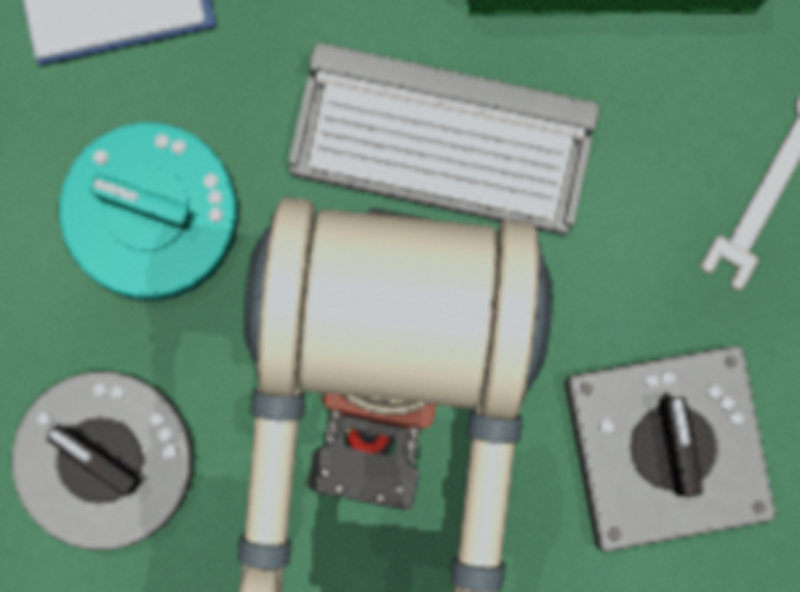

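The scene crop puts the bar's front-edge corners at about (357,345) and (637,282). A fully down, even bar predicts (353,340) and (636,273); an up bar predicts (351,319) and (636,253). The top crop shows both dials at their dots, the arm is clear, and the spindle is upright. Handing in.

```bash
python3 -c "
from plant import robot
print(robot.close_job(), robot.state()['contact_force'])"
```

```text
the job is handed in; nothing more can be done
the job is handed in; nothing more can be done
```

I set both dials, pushed the lock bar fully down near its middle, and handed the job in at about 18.7 s of the 61 s. No verdict was reported.

- **Square dial:** turned about 67° clockwise to the two dots. The wrist picture shows its pointer midway between them.
- **Round dial:** turned about 41° counter-clockwise to the single dot on the grey base. The wrist picture shows its pointer on the dot. The turquoise and orange look-alikes were left alone.
- **Lock bar:** pressed at (0.623, -0.069) until the tip stopped at 42 mm. The upward force then rose to 20 N with no further motion.
- **After lift-off:** the scene picture puts both front corners of the bar where a fully down bar should be. A difference of about 1 px between the ends is within measuring error, roughly 0.01 rad of skew by my estimate. That is the least certain check, since bar angle and skew could not be read directly.
- **Bystanders:** the spindle, and the part of the wrench in view, looked undisturbed in the last pictures. The jar, collar and screwdriver were hardly in the last views and not re-checked; the arm was not moved near them at their height.
- **Other deviations:** the tool picked up a tilt of up to 3° during fast moves. The wrist and top cameras disagreed by 2–4 mm on the dials. Neither affected the grasps.

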